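Wedge a rocking torch board steady

TASK

The torch board rocks on its batten. With the fingertips only, push the wooden wedge along the mat, thin end first, under the board's raised edge until the board no longer rocks, then press down firmly on the brass plate to feel that it stays steady, and finish while still holding it pressed down. Do not grip or lift anything, and leave the other things on the bench where they are.

Things in the scene. Friction and masses are not known exactly. Their poses are not given: they have to be found in the camera images.
- stand: Dark hardwood batten under the torch board, fixed to the mat; the board rocks over it. Origin: middle of the batten. x runs along the batten, y points from the batten towards the board's raised edge (to the robot's left when its yaw is 0). It may stand up to 8 mm proud of the mat, a different amount every time, which makes the gap under the raised edge differ.
- raised_edge: Middle of the lowest line of the round dark nosing (12 mm diameter, 170 mm long, along stand x) under the torch board's raised edge, 112 mm from the batten along stand y. At the start it hangs 14 to 22 mm above the mat. The wedge goes under this edge, pushed in the direction of -y of the stand. Nothing is in its way for 95 mm inward from this edge.
- pad: Centre of the top of the brass plate (70 mm along stand x, 45 mm along stand y, 3 mm thick) screwed on the torch board beside its raised edge, 27 mm inward of it; the place to press, 45 to 53 mm above the mat at the start. 5 to 10 N is a firm press. The torch, rising to 220 mm above the mat, stands on the other half of the board, its nearest upright part 110 mm from here.
- board (a joint): Rocking angle of the torch board (wooden board 170 x 236 x 20 mm carrying a torch): 0 = at rest, raised edge fully up, a hard stop in that direction; grows as the raised edge goes down; 0.11 = raised edge fully down (12 mm lower). Without the wedge a push of about 1 to 2 N down on the brass plate tips it, and it comes back up by itself when let go.
- wedge: Loose pale wooden wedge, 130 mm long (own y), 90 mm wide (own x), about 0.16 kg: 4 mm thick at its thin end (-y), rising evenly to 32 mm at +y. Origin: centre of its flat underside, on the mat. Starts thin end towards the raised edge, 30 to 85 mm short, up to 0.3 rad askew. Slides at 1 to 2 N, jams once its slope meets the edge (46 to 84 mm then in under it), stays where it is left by friction.
- wedge_tip (a point): Middle of the lower line of the wedge's thin end.
- wedge_back (a point): Centre of the wedge's flat upright thick end (90 mm wide, 32 mm high), the face to push on; 16 mm above the mat.
- mat: Fixed dark grey bench mat, 300 (own x) x 540 (own y) x 3 mm thick, its origin at the centre of its underside on the bench top; its top is at a height of 3 mm. Wedge and stand are on it.
- bead_jar: Green glass jar with cork, 48 mm across, 65 mm tall, standing on the mat beside the wedge's path (+x side). Not part of the job; origin at the underside.
- screwdriver: Red-handled screwdriver lying on the mat beside the wedge's path (robot's side). Not part of the job; origin at the underside.
- pliers: Red-handled pliers lying on the bench, left. Not part of the job; origin at the underside.
- mug: Blue ceramic mug, 95 mm tall, right. Not part of the job; origin at the underside.
- amber_bottle: Amber bottle, 60 mm across, 150 mm tall, right. Not part of the job; origin at the underside.
- frit_bowl: Steel bowl, 110 mm across, 40 mm tall, left. Not part of the job; origin at the underside.
- offcut: Pale wooden offcut 100 x 60 x 38 mm, right. Not part of the job; origin at the underside.
There are look-alikes about, which are no part of the job. What is shaped like the wedge but orange is not meant.

How it is judged:
By the outcome, as a careful person would: the job done as asked, in the order asked, and still so for the second after the job is handed in, while the arm keeps its last pose, push and grip.
It also fails if it takes over 45 s, if anything falls off the work surface, if the arm or the gripper's body presses on something with over 40 N, if the wrist force passes 120 N, or if a joint passes its speed limit or range.

ROBOT

A 6-joint arm with a two-finger parallel gripper is mounted at the origin on the work surface. World frame = base frame: x ahead of the robot, y to its left, z up, the work surface at z = 0. Lengths are in mm, angles in rad, forces in N, time in s.
With the tool pointing down it reaches from about 275 to 1000 mm from the base axis. Payload 8.4 kg.
Tool frame: the origin (TCP) lies at the very end of the fingers, on their centre line; the grasp point (between the pads) lies 19 mm behind it; z points along the fingers, y is the direction in which the jaws open and shut (so a half turn about z gives the same grasp; the last joint's range is limited). The gripper opens to 85 mm and grips with 20 to 120 N. Pads are 22 mm wide; open, the fingers measure 114 mm over their backs; the gripper's body (76 mm by 85 mm) begins 54 mm behind the grasp point. The pads swing forward as they close: fully open they stand 13 mm farther back than shut.
Start: joints at [1.233, 0.353, 1.633, -0, 1.155, -0.002], TCP at [205.951, 590.095, 231.281] pointing down, gripper open.
Joint ranges: [-2.63, 2.63], [-0.92, 2.1], [0.06, 2.66], [-1.3, 4.44], [0, 2.69], [-3.02, 3.02]. Speed limits (rad/s): [2.22, 2.22, 2.79, 3.14, 3.14, 3.14].

INTERFACE

Orientations are given as [roll, pitch, yaw] about the fixed x, y, z axes, in that order (R = Rz(yaw) Ry(pitch) Rx(roll)).
In Python, from rig import r gives the robot as it stands.
- The arm moves only by the tool move_arm, never from a script. Its argument "increments" is a list of rows, each an object of numbers: "tx", "ty", "tz": the shift along the tool's x, y, z in cm; "rx", "ry", "rz": the turn, a rotation vector about the tool's x, y, z in degrees; "gripper": the gripper's target within -1 to 1 (fully open at 1, half-way at 0, shut at -1). A call has 1 to 12 rows; each row shifts and turns the commanded pose from where the row before left it, along the tool's axes as they then stand; what a row does not reach is not made up. A row lasts 1/10 s, in which the tool goes at most 50 mm and 8.59 degrees, less where a joint would pass 70% of its speed; a pose out of reach is approached as far as the arm can. A call is refused whole if a number of a shift passes 5 or a number of a turn 8.59, either way. A call with a gripper value outside its range is refused whole. The fingers move at their own pace and stop on an object; "squeeze" is the grip in N (left out, the last holds). Time passes only in rows, so rows that do not move let the fingers close. It gives the time, the measured TCP pose, the force and the opening at its end, in the units of the state.
- r.sense(): the state, without advancing time (a new reading comes with each control period).
- r.grab_frame(name): name is "side" or "top" or "wrist"; returns (picture, depth): 480x640x3 uint8, red, green, blue; 480x640 float32, mm along the optical axis (not along the pixel's ray), 0 where there is no reading.
- r.camera_model(name): a dict with "fx", "fy", "cx", "cy" (pixels), "R" (3x3) and "t" (3): a world point X has camera coordinates R X + t; the wrist camera has in their place "hand_eye" (4x4, takes a point from camera to tool coordinates, whose origin is the TCP and whose axes are the flange's). Camera axes: x right, y down, z forward; pixel columns grow to the right and rows downward; lengths in mm; the calibration is good to about 2 mm. A picture is of the moment at which its call begins: read the wrist's pose just before it. camera_model takes no time and is no camera call.
- r.sign_off(): hands the job in, once; it reports no verdict.
Trained networks look in the newest picture that a camera, given by its name, has taken for a name from the list of things; names that differ only in an ending like _2 or _b are one class to them, and where a whole thing is asked for, a point or a joint stands for the part that bears it (a point fixed in the world has none). Each returns a list of dicts, best first, with "confidence" (0 to 1); they miss things now and then, are a little off and sometimes report something else, mostly with a low value. They report only what shows in the picture. A call takes as long as a camera call. They do not tell look-alikes from the thing itself.
- r.cut_out(query, camera): "mask" (480x640 bool, what is visible of it) and "bbox" ([left, top, right, bottom] in pixels, round what is visible of it).
- r.place_of(query, camera): "location" ([row, column] in pixels: a listed point, or the origin of a listed thing).
The state is a dict: "clock": time; "qpos": joint angles; "qvel": joint speeds; "joint_efforts": joint torques, N m; "eef_pos": TCP position; "tcp_rot": TCP orientation; "contact_force": force on the tool from outside, world axes, zero at the start; "wrist_torque": the same for the moment, N m; "opening": opening from 0.0 (shut) to 1.0 (fully open).
Only numpy, scipy, OpenCV 4.12 (cv2) and the standard library are available. Lean on these libraries where they do the work, as an engineer would, in place of code of your own. Each camera call takes 0.05 s, during which the arm holds its last target. There are 200 camera calls.

## Working session

There is one attempt and no reset: what is moved stays moved. The work goes in short steps, Python scripts to look and compute and a tool call to move; the robot and the scene stay as the last step left them, time stands still between calls to the robot, and variables do not carry over. Pictures are saved under pics/ and viewed, about 8 in all and at most 12, crops included, and the job is handed in when it is done.

Besides the shell and the picture viewer there is one more tool, called after "Emit:" as name([rows], argument=value, ...), one row to a line, values as JSON. move_arm: Moves the arm, as the interface text tells. Its arguments: {"type":"object","properties":{"increments":{"type":"array","items":{"type":"object","properties":{"tx":{"type":"number"},"ty":{"type":"number"},"tz":{"type":"number"},"rx":{"type":"number"},"ry":{"type":"number"},"rz":{"type":"number"},"gripper":{"type":"number"}}}},"squeeze":{"type":"number"}},"required":["increments"]}

```bash
ls; mkdir -p pics
cat > h.py <<'E'
import numpy as np, cv2
from rig import r
def deproj(cam,u,v,d):
    m=r.camera_model(cam); p=np.array([(u-m['cx'])/m['fx']*d,(v-m['cy'])/m['fy']*d,d])
    return (p-np.array(m['t']))@np.array(m['R'])
def cloud(cam,depth):
    m=r.camera_model(cam); v,u=np.mgrid[:480,:640]
    P=np.stack([(u-m['cx'])/m['fx']*depth,(v-m['cy'])/m['fy']*depth,depth],-1)
    return (P-np.array(m['t']))@np.array(m['R'])
E
python3 - <<'E'
from h import *
s=r.sense();print({k:np.round(v,3).tolist() for k,v in s.items()})
np.set_printoptions(precision=1,suppress=True)
for c in['top','side']:
    im,d=r.grab_frame(c);cv2.imwrite(f'pics/{c}0.png',im[...,::-1]);np.save(f'{c}0.npy',d);C=cloud(c,d)
    for q in['wedge','wedge_tip','wedge_back','raised_edge','pad','stand','bead_jar','screwdriver']:
        for o in r.place_of(q,c)[:3]:
            a,b=o['location'];i,j=int(np.clip(a,0,479)),int(np.clip(b,0,639))
            print(c,q,round(o['confidence'],2),np.round([b,a]),C[i,j])
E
```

```text
pics
{'clock': 0.0, 'qpos': [1.233, 0.354, 1.634, 0.0, 1.155, -0.002], 'qvel': [0.001, -0.0, 0.003, -0.0, -0.001, 0.002], 'joint_efforts': [-0.002, -60.525, -34.206, -0.0, 0.009, 0.0], 'eef_pos': [205.796, 589.62, 230.546], 'tcp_rot': [-3.14, -0.0, 2.806], 'contact_force': [-0.68, -0.45, -0.77], 'wrist_torque': [-0.007, 0.016, -0.014], 'opening': 0.999}
top wedge 0.9 [251. 303.] [320.6 204.9  19.8]
top wedge 0.82 [422. 332.] [ 237.7 -247.8   15.2]
top wedge 0.71 [294. 218.] [546.4  89.   18.6]
top wedge_tip 0.81 [425. 355.] [ 179.7 -253.2    3. ]
top wedge_tip 0.62 [258. 329.] [248.9 190.5   2.9]
top wedge_tip 0.56 [222. 151.] [744.  290.1   1.8]
top wedge_back 0.94 [423. 304.] [ 314.2 -255.8   -2. ]
top wedge_back 0.82 [178. 172.] [682.8 415.    2.1]
top wedge_back 0.78 [248. 278.] [386.1 215.9  -0.9]
top pad 0.58 [352. 220.] [533.4 -66.4  53.3]
top pad 0.56 [148. 286.] [369.  484.6  12.7]
top bead_jar 0.68 [266. 165.] [684.4 163.1  70. ]
top screwdriver 0.77 [302. 260.] [433.8  67.8  24.9]
side wedge 0.93 [315. 178.] [693.3 324.5  18.7]
side wedge 0.82 [235. 256.] [309.8 185.7  18.4]
side wedge 0.8 [324. 381.] [ 240.4 -251.    18.7]
side wedge_tip 0.77 [304. 404.] [-190.6 -755.6 1006.3]
side wedge_tip 0.74 [335. 177.] [747.3 297.4   8.9]
side wedge_tip 0.71 [215. 268.] [251.9 192.6   6.1]
side wedge_back 0.87 [298. 169.] [671.2 385.4  25.8]
side wedge_back 0.82 [254. 241.] [378.1 196.5  27.6]
side wedge_back 0.64 [322. 228.] [550.2 120.8  28.5]
side pad 0.56 [367. 263.] [530.  -72.7  52.1]
side stand 0.96 [386. 294.] [ 496.8 -173.3   45.8]
side bead_jar 0.67 [350. 207.] [679.9 153.9  15.7]
side screwdriver 0.89 [301. 263.] [420.1  49.   26.3]
```

View pics/top0.png

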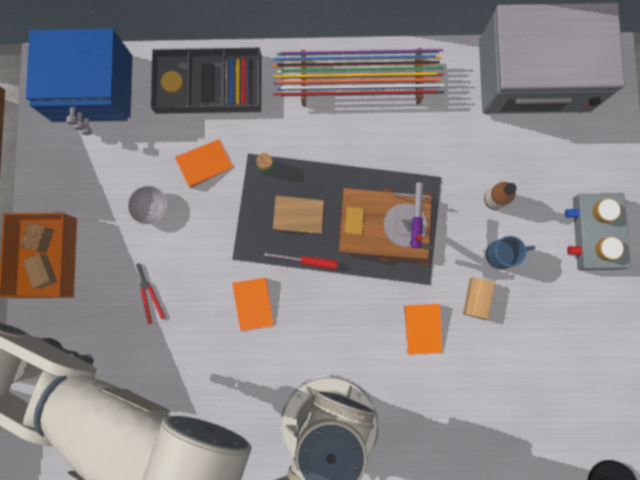

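View pics/side0.png

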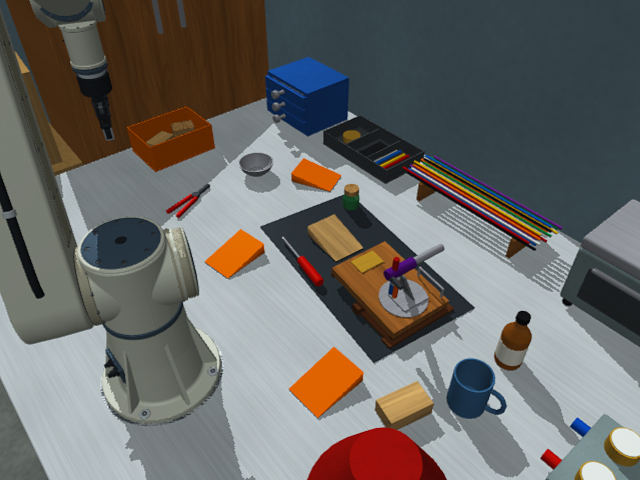

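Pictures 1 and 2 show the pale wedge on the mat at top (298,214) and side (335,238). The brass plate is at top (355,220). Possible confusions are the orange wedges at (204,162), (253,303) and (423,328), and the pale offcut at (480,297). I choose the pale wedge on the mat. Next I measure it and make a close crop.

Run:
```python
from h import *
np.set_printoptions(precision=1,suppress=True)
C=cloud('top',np.load('top0.npy'));im=cv2.imread('pics/top0.png')
hsv=cv2.cvtColor(im,cv2.COLOR_BGR2HSV)
sat=hsv[...,1]
def rect(m,name):
    P=C[m][:,:2].astype(np.float32);R=cv2.minAreaRect(P);b=cv2.boxPoints(R);print(name,R,'\n',b)
for q in['wedge','raised_edge','mat','pad']:
    for o in r.cut_out(q,'top')[:4]:
        m=o['mask']; x0,y0,x1,y1=o['bbox']
        print(q,round(o['confidence'],2),np.round(o['bbox']))
        if q=='wedge' and 260<x0<290:
            rect(m,'wedge');P=C[m];A=np.c_[P[:,:2],np.ones(len(P))];c,*_=np.linalg.lstsq(A,P[:,2],rcond=None)
            print('slope',c,'dir',np.arctan2(c[1],c[0]),'z',np.percentile(P[:,2],[2,98]))
        if q in('pad','mat','raised_edge'): rect(m,q);print(np.median(C[m][:,2]))
# board: height 30..70, brown region
m=np.zeros((480,640),bool);m[180:270,335:436]=1
m&=(C[...,2]>33)&(C[...,2]<50)
rect(m,'board')
cr=cv2.resize(im[145:290,225:450],None,fx=3.5,fy=3.5,interpolation=cv2.INTER_CUBIC);cv2.imwrite('pics/crop1.png',cr)
```

```text
wedge 0.97 [405. 307. 439. 358.]
wedge 0.81 [178. 140. 231. 187.]
wedge 0.73 [271. 198. 323. 232.]
wedge ((445.4060363769531, 79.00660705566406), (137.5385284423828, 333.39373779296875), 89.85018920898438) 
 [[278.5  10.7]
 [611.9   9.8]
 [612.3 147.3]
 [278.9 148.2]]
slope [ -1.6   0.  909.1] dir 3.121651724904576 z [ 3.7 37.7]
wedge 0.62 [231. 276. 272. 330.]
mat 0.76 [233. 155. 441. 283.]
mat ((488.52618408203125, -20.719390869140625), (542.64599609375, 424.6290588378906), 82.18244171142578) 
 [[ 241.3 -260.6]
 [ 662.  -318.4]
 [ 735.8  219.2]
 [ 315.1  277. ]]
2.9192043746448055
pad 0.93 [342. 208. 362. 236.]
pad ((419.2471923828125, -46.26500701904297), (50.577392578125, 299.3580627441406), 77.55999755859375) 
 [[ 267.6  -38.7]
 [ 560.  -103.2]
 [ 570.9  -53.8]
 [ 278.5   10.7]]
53.78881425640779
board ((503.7787170410156, -150.26385498046875), (242.28250122070312, 214.2559356689453), 84.86035919189453) 
 [[ 386.2 -261.3]
 [ 599.6 -280.5]
 [ 621.3  -39.2]
 [ 407.9  -20. ]]
```

View pics/crop1.png

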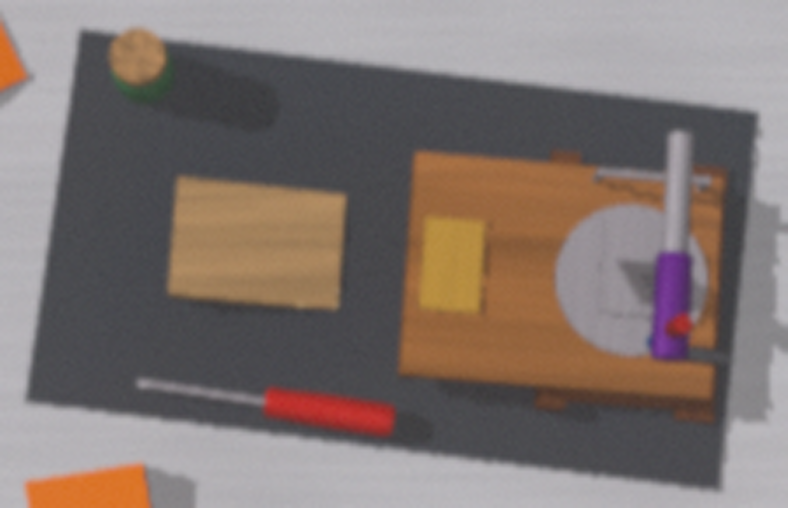

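Picture 3 (crop) confirms the pale wedge, whose corners in the crop are (177,177), (168,296), (346,194) and (337,308), with the thin end on the right facing the board. The plate is at about (453,265) and the board's raised edge runs (415,151)-(400,374). The masks were polluted by outliers, so I'm using ray-plane intersections on these corners.

```bash
cat >> h.py <<'E'
def onz(cam,u,v,z):
    a=deproj(cam,u,v,100.);b=deproj(cam,u,v,2000.);return a+(b-a)*(z-a[2])/(b[2]-a[2])
E
python3 - <<'E'
from h import *
np.set_printoptions(precision=1,suppress=True)
D=np.load('top0.npy');C=cloud('top',D)
f=lambda x,y,z:onz('top',225+(x+.5)/3.5-.5,145+(y+.5)/3.5-.5,z)[:2]
W=[f(177,177,35),f(168,296,35),f(346,194,7),f(337,308,7)];print('wedge',*W)
back=(W[0]+W[1])/2;tip=(W[2]+W[3])/2;a=back-tip;print('back',back,'tip',tip,'len',np.hypot(*a),'w',np.linalg.norm(W[0]-W[1]),np.linalg.norm(W[2]-W[3]),'yaw',np.arctan2(-a[0],a[1]))
P=[f(427,218,53),f(487,219,53),f(480,312,53),f(420,310,53)];print('pad',*P,np.mean(P,0))
w=P[0]+P[3]-P[1]-P[2];print('pad yaw',np.arctan2(-w[0],w[1]), 'dims',np.linalg.norm(P[0]-P[1]),np.linalg.norm(P[0]-P[3]))
B=[f(415,151,53),f(400,374,53),f(713,398,40),f(725,172,40)];print('board',*B);e=B[0]-B[1];print('edge yaw',np.arctan2(e[1],e[0]),np.hypot(*e), np.hypot(*(B[1]-B[2])))
M=[f(81,30,3),f(27,402,3),f(720,490,3),f(757,112,3)];print('mat',*M);e=M[0]-M[1];print('yaw',np.arctan2(e[1],e[0]));e=M[0]-M[3];print(np.arctan2(-e[0],e[1]))
for n,(x,y) in dict(wL=(190,236),wM=(255,243),wR=(330,250),pad=(453,265),bedge=(412,262),bmid=(520,240),mat=(375,250)).items():
    u,v=int(225+x/3.5),int(145+y/3.5);print(n,np.median(C[v-1:v+2,u-1:u+2].reshape(-1,3),0))
print('sd',f(140,382,10),f(395,432,20),'jar',f(137,52,68))
E
```

```text
wedge [606.7 138.7] [513.9 145.7] [597.2   8.4] [507.1  16.4]
back [560.3 142.2] tip [552.1  12.4] len 130.0802556367709 w 93.0501503032576 90.48177361803877 yaw -0.06274748059399168
pad [568.8 -52.8] [567.5 -98.3] [496.3 -91.6] [498.3 -46.4] [532.7 -72.3]
pad yaw -0.03734764717153364 dims 45.4950924173174 70.77801727951716
board [620.8 -44.5] [449.9 -30.6] [ 430.5 -266.8] [ 604.1 -281.9]
edge yaw -0.08131600537360736 171.50355979486352 237.0163400609576
mat [733.4 217.7] [436.6 258.3] [ 363.  -276.3] [ 659.5 -315.4]
yaw -0.13585470247932815
-0.13789770693166217
wL [561.  128.9  32.1]
wM [557.4  80.8  20. ]
wR [552.8  21.2   8.6]
pad [533.3 -71.8  51.7]
bedge [536.2 -39.9  53.6]
bmid [ 552.2 -122.8   48.8]
mat [554.3 -14.4   3.7]
sd [450.5 169.6] [408.9 -27. ] jar [697.3 166.5]
```

Emit:
move_arm([
  {"rz": 8.5, "gripper": -0.1},
  {"rz": 8.5},
  {"rz": 8.5},
  {"rz": 8.5},
  {"rz": 8.5},
  {"rz": 8.5},
  {"rz": 8.5},
  {"rz": 8.5},
  {"rz": 7.4},
])

```text
invalid input
```

Emit:
move_arm([
  {"tx": -3.4, "ty": 3.4},
  {"tx": -3.4, "ty": 3.4},
  {"tx": -3.4, "ty": 3.4},
  {"tx": -3.4, "ty": 3.4},
  {"tx": -3.4, "ty": 3.4},
  {"tx": -3.4, "ty": 3.4},
  {"tx": -3.4, "ty": 3.4},
  {"tx": -3.4, "ty": 3.4},
  {"tx": -3.4, "ty": 3.4},
  {"tx": -3.4, "ty": 3.4},
  {"tx": -3.4, "ty": 3.4},
  {},
])

```text
invalid input
```

Emit:
move_arm([
  {"tx": 0, "ty": 0, "tz": 0, "rx": 0, "ry": 0, "rz": 8.5, "gripper": -0.1},
  {"tx": 0, "ty": 0, "tz": 0, "rx": 0, "ry": 0, "rz": 8.5, "gripper": -0.1},
  {"tx": 0, "ty": 0, "tz": 0, "rx": 0, "ry": 0, "rz": 8.5, "gripper": -0.1},
  {"tx": 0, "ty": 0, "tz": 0, "rx": 0, "ry": 0, "rz": 8.5, "gripper": -0.1},
  {"tx": 0, "ty": 0, "tz": 0, "rx": 0, "ry": 0, "rz": 8.5, "gripper": -0.1},
  {"tx": 0, "ty": 0, "tz": 0, "rx": 0, "ry": 0, "rz": 8.5, "gripper": -0.1},
  {"tx": 0, "ty": 0, "tz": 0, "rx": 0, "ry": 0, "rz": 8.5, "gripper": -0.1},
  {"tx": 0, "ty": 0, "tz": 0, "rx": 0, "ry": 0, "rz": 8.5, "gripper": -0.1},
  {"tx": 0, "ty": 0, "tz": 0, "rx": 0, "ry": 0, "rz": 7.4, "gripper": -0.1},
])

```text
clock: 2.0
eef_pos: [206.0, 590.1, 231.3]
tcp_rot: [3.142, 0.0, 1.484]
contact_force: [-0.9, -0.8, -0.3]
opening: 0.447
```

Emit:
move_arm([
  {"tx": -3.4, "ty": 3.5, "tz": 0, "rx": 0, "ry": 0, "rz": 0, "gripper": -0.1},
  {"tx": -3.4, "ty": 3.5, "tz": 0, "rx": 0, "ry": 0, "rz": 0, "gripper": -0.1},
  {"tx": -3.4, "ty": 3.5, "tz": 0, "rx": 0, "ry": 0, "rz": 0, "gripper": -0.1},
  {"tx": -3.4, "ty": 3.5, "tz": 0, "rx": 0, "ry": 0, "rz": 0, "gripper": -0.1},
  {"tx": -3.4, "ty": 3.5, "tz": 0, "rx": 0, "ry": 0, "rz": 0, "gripper": -0.1},
  {"tx": -3.4, "ty": 3.5, "tz": 0, "rx": 0, "ry": 0, "rz": 0, "gripper": -0.1},
  {"tx": -3.4, "ty": 3.5, "tz": 0, "rx": 0, "ry": 0, "rz": 0, "gripper": -0.1},
  {"tx": -3.4, "ty": 3.5, "tz": 0, "rx": 0, "ry": 0, "rz": 0, "gripper": -0.1},
  {"tx": -3.4, "ty": 3.5, "tz": 0, "rx": 0, "ry": 0, "rz": 0, "gripper": -0.1},
  {"tx": -3.4, "ty": 3.5, "tz": 0, "rx": 0, "ry": 0, "rz": 0, "gripper": -0.1},
  {"tx": -3.4, "ty": 3.5, "tz": 0, "rx": 0, "ry": 0, "rz": 0, "gripper": -0.1},
  {"tx": 0, "ty": 0, "tz": 0, "rx": 0, "ry": 0, "rz": 0, "gripper": -0.1},
])

```text
clock: 3.2
eef_pos: [562.9, 182.0, 231.4]
tcp_rot: [3.139, 0.001, 1.486]
contact_force: [0.6, -0.1, -0.0]
opening: 0.452
```

Emit:
move_arm([
  {"tx": 0, "ty": 0, "tz": 4.5, "rx": 0, "ry": 0, "rz": 0, "gripper": -0.1},
  {"tx": 0, "ty": 0, "tz": 4.5, "rx": 0, "ry": 0, "rz": 0, "gripper": -0.1},
  {"tx": 0, "ty": 0, "tz": 4.5, "rx": 0, "ry": 0, "rz": 0, "gripper": -0.1},
  {"tx": 0, "ty": 0, "tz": 4.5, "rx": 0, "ry": 0, "rz": 0, "gripper": -0.1},
  {"tx": 0, "ty": 0, "tz": 2.5, "rx": 0, "ry": 0, "rz": 0, "gripper": -0.1},
  {"tx": 0, "ty": 0, "tz": 1.3, "rx": 0, "ry": 0, "rz": 0, "gripper": -0.1},
  {"tx": 0, "ty": 0, "tz": 0, "rx": 0, "ry": 0, "rz": 0, "gripper": -0.1},
  {"tx": -1, "ty": 0, "tz": 0, "rx": 0, "ry": 0, "rz": 0, "gripper": -0.1},
  {"tx": -1, "ty": 0, "tz": 0, "rx": 0, "ry": 0, "rz": 0, "gripper": -0.1},
  {"tx": -0.5, "ty": 0, "tz": 0, "rx": 0, "ry": 0, "rz": 0, "gripper": -0.1},
  {"tx": -0.5, "ty": 0, "tz": 0, "rx": 0, "ry": 0, "rz": 0, "gripper": -0.1},
  {"tx": 0, "ty": 0, "tz": 0, "rx": 0, "ry": 0, "rz": 0, "gripper": -0.1},
])

```text
clock: 4.4
eef_pos: [557.3, 155.5, 13.9]
tcp_rot: [3.141, -0.0, 1.489]
contact_force: [0.3, 0.3, 0.2]
opening: 0.452
```

Run:
```python
from h import *
a,_=r.grab_frame('top');b,_=r.grab_frame('side')
o=np.hstack([cv2.resize(a[150:290,220:400],(400,311)),cv2.resize(b[180:320,260:440],(400,311))])
cv2.imwrite('pics/c2.png',o[...,::-1])
```

```text
(no output)
```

View pics/c2.png

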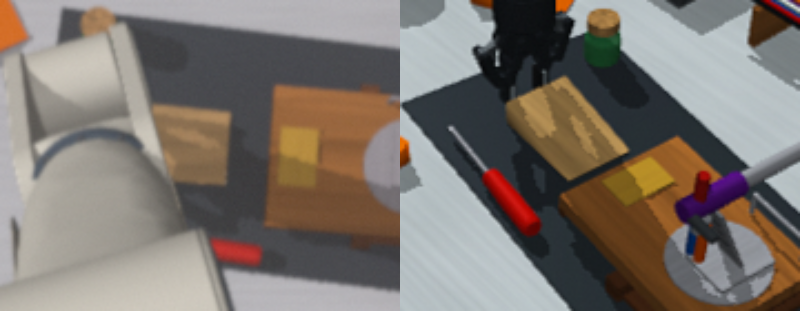

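Picture 4 shows both fingertips just behind the wedge's thick end, with the screwdriver and jar clear. I push.

Emit:
move_arm([
  {"tx": -0.6, "ty": 0.3, "tz": 0, "rx": 0, "ry": 0, "rz": 0, "gripper": -0.1},
  {"tx": -0.8, "ty": 0, "tz": 0, "rx": 0, "ry": 0, "rz": 0, "gripper": -0.1},
  {"tx": -0.8, "ty": 0, "tz": 0, "rx": 0, "ry": 0, "rz": 0, "gripper": -0.1},
  {"tx": -0.8, "ty": 0, "tz": 0, "rx": 0, "ry": 0, "rz": 0, "gripper": -0.1},
  {"tx": -0.8, "ty": 0, "tz": 0, "rx": 0, "ry": 0, "rz": 0, "gripper": -0.1},
  {"tx": -0.8, "ty": 0, "tz": 0, "rx": 0, "ry": 0, "rz": 0, "gripper": -0.1},
  {"tx": -0.8, "ty": 0, "tz": 0, "rx": 0, "ry": 0, "rz": 0, "gripper": -0.1},
  {"tx": -0.8, "ty": 0, "tz": 0, "rx": 0, "ry": 0, "rz": 0, "gripper": -0.1},
  {"tx": -0.8, "ty": 0, "tz": 0, "rx": 0, "ry": 0, "rz": 0, "gripper": -0.1},
  {"tx": -0.8, "ty": 0, "tz": 0, "rx": 0, "ry": 0, "rz": 0, "gripper": -0.1},
  {"tx": -0.6, "ty": 0, "tz": 0, "rx": 0, "ry": 0, "rz": 0, "gripper": -0.1},
  {"tx": -0.4, "ty": 0, "tz": 0, "rx": 0, "ry": 0, "rz": 0, "gripper": -0.1},
])

```text
clock: 5.7
eef_pos: [552.8, 67.7, 13.3]
tcp_rot: [-3.142, 0.0, 1.49]
contact_force: [1.3, 0.8, -0.2]
opening: 0.45
```

Run:
```python
from h import *
a,_=r.grab_frame('top');b,_=r.grab_frame('side')
o=np.hstack([cv2.resize(a[150:290,220:400],(400,311)),cv2.resize(b[180:320,260:440],(400,311))])
cv2.imwrite('pics/c3.png',o[...,::-1])
```

```text
(no output)
```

View pics/c3.png

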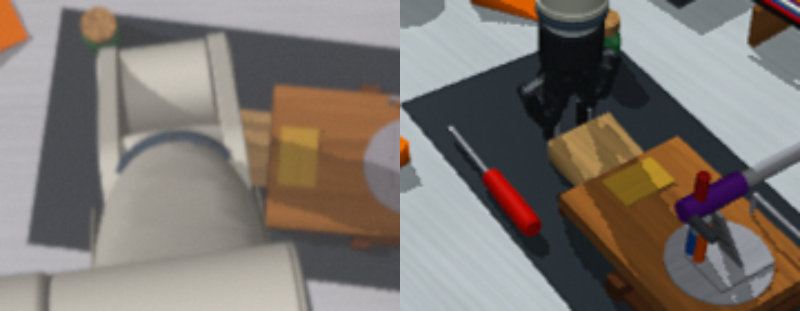

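Picture 5 shows the wedge straight, with its tip about 30 mm under the edge. I go on slowly to the jam.

Emit:
move_arm([
  {"tx": -0.4, "ty": 0, "tz": 0, "rx": 0, "ry": 0, "rz": 0, "gripper": -0.1},
  {"tx": -0.4, "ty": 0, "tz": 0, "rx": 0, "ry": 0, "rz": 0, "gripper": -0.1},
  {"tx": -0.4, "ty": 0, "tz": 0, "rx": 0, "ry": 0, "rz": 0, "gripper": -0.1},
  {"tx": -0.2, "ty": 0, "tz": 0, "rx": 0, "ry": 0, "rz": 0, "gripper": -0.1},
])

```text
clock: 6.2
eef_pos: [551.7, 54.0, 13.3]
tcp_rot: [-3.142, 0.0, 1.49]
contact_force: [0.4, 0.9, -0.0]
opening: 0.453
```

Emit:
move_arm([
  {"tx": -0.2, "ty": 0, "tz": 0, "rx": 0, "ry": 0, "rz": 0, "gripper": -0.1},
  {"tx": -0.2, "ty": 0, "tz": 0, "rx": 0, "ry": 0, "rz": 0, "gripper": -0.1},
  {"tx": 0, "ty": 0, "tz": 0, "rx": 0, "ry": 0, "rz": 0, "gripper": -0.1},
])

```text
clock: 6.5
eef_pos: [551.4, 50.1, 13.3]
tcp_rot: [-3.142, 0.0, 1.49]
contact_force: [-0.1, -0.1, 0.8]
opening: 0.448
```

Emit:
move_arm([
  {"tx": -0.2, "ty": 0, "tz": 0, "rx": 0, "ry": 0, "rz": 0, "gripper": -0.1},
  {"tx": -0.2, "ty": 0, "tz": 0, "rx": 0, "ry": 0, "rz": 0, "gripper": -0.1},
  {"tx": 0, "ty": 0, "tz": 0, "rx": 0, "ry": 0, "rz": 0, "gripper": -0.1},
])

```text
clock: 6.8
eef_pos: [551.1, 46.2, 13.3]
tcp_rot: [-3.142, 0.0, 1.49]
contact_force: [0.6, -0.0, -0.1]
opening: 0.449
```

Emit:
move_arm([
  {"tx": -0.2, "ty": 0, "tz": 0, "rx": 0, "ry": 0, "rz": 0, "gripper": -0.1},
  {"tx": -0.2, "ty": 0, "tz": 0, "rx": 0, "ry": 0, "rz": 0, "gripper": -0.1},
])

```text
clock: 7.0
eef_pos: [550.8, 42.4, 13.3]
tcp_rot: [-3.142, -0.0, 1.49]
contact_force: [0.7, 0.8, -0.0]
opening: 0.452
```

Emit:
move_arm([
  {"tx": -0.2, "ty": 0, "tz": 0, "rx": 0, "ry": 0, "rz": 0, "gripper": -0.1},
  {"tx": -0.2, "ty": 0, "tz": 0, "rx": 0, "ry": 0, "rz": 0, "gripper": -0.1},
])

```text
clock: 7.2
eef_pos: [550.4, 38.2, 13.3]
tcp_rot: [-3.142, 0.0, 1.49]
contact_force: [0.8, 0.2, -1.0]
opening: 0.454
```

Emit:
move_arm([
  {"tx": -0.2, "ty": 0, "tz": 0, "rx": 0, "ry": 0, "rz": 0, "gripper": -0.1},
])

```text
clock: 7.3
eef_pos: [550.3, 36.2, 13.3]
tcp_rot: [3.142, 0.0, 1.49]
contact_force: [-0.0, 1.1, 0.0]
opening: 0.451
```

Emit:
move_arm([
  {"tx": -0.2, "ty": 0, "tz": 0, "rx": 0, "ry": 0, "rz": 0, "gripper": -0.1},
])

```text
clock: 7.4
eef_pos: [550.1, 34.2, 13.3]
tcp_rot: [-3.142, 0.0, 1.49]
contact_force: [-0.0, 0.6, 1.1]
opening: 0.453
```

Emit:
move_arm([
  {"tx": -0.2, "ty": 0, "tz": 0, "rx": 0, "ry": 0, "rz": 0, "gripper": -0.1},
  {"tx": -0.2, "ty": 0, "tz": 0, "rx": 0, "ry": 0, "rz": 0, "gripper": -0.1},
])

```text
clock: 7.6
eef_pos: [549.8, 30.3, 13.3]
tcp_rot: [-3.142, 0.0, 1.49]
contact_force: [-0.8, 0.4, 0.2]
opening: 0.446
```

Emit:
move_arm([
  {"tx": -0.2, "ty": 0, "tz": 0, "rx": 0, "ry": 0, "rz": 0, "gripper": -0.1},
])

```text
clock: 7.7
eef_pos: [549.6, 28.3, 13.3]
tcp_rot: [3.142, 0.0, 1.49]
contact_force: [-0.0, 0.5, 0.2]
opening: 0.448
```

Emit:
move_arm([
  {"tx": -0.2, "ty": 0, "tz": 0, "rx": 0, "ry": 0, "rz": 0, "gripper": -0.1},
])

```text
clock: 7.8
eef_pos: [549.5, 26.3, 13.3]
tcp_rot: [-3.142, 0.0, 1.49]
contact_force: [0.2, 0.6, -0.4]
opening: 0.448
```

Emit:
move_arm([
  {"tx": -0.2, "ty": 0, "tz": 0, "rx": 0, "ry": 0, "rz": 0, "gripper": -0.1},
])

```text
clock: 7.9
eef_pos: [549.5, 24.8, 13.3]
tcp_rot: [3.141, -0.001, 1.489]
contact_force: [0.4, 13.8, -0.8]
opening: 0.447
```

Emit:
move_arm([
  {"tx": -0.2, "ty": 0, "tz": 0, "rx": 0, "ry": 0, "rz": 0, "gripper": -0.1},
])

```text
clock: 8.0
eef_pos: [549.5, 24.2, 13.3]
tcp_rot: [3.141, -0.003, 1.488]
contact_force: [1.2, 25.2, -1.0]
opening: 0.452
```

It jammed at 25 N, with the wedge about 74 mm in, which is within 46–84. I back off, rise and shut the fingers.

Emit:
move_arm([
  {"tx": 0.5, "ty": 0, "tz": 0, "rx": 0, "ry": 0, "rz": 0, "gripper": -0.1},
  {"tx": 1.5, "ty": 0, "tz": 0, "rx": 0, "ry": 0, "rz": 0, "gripper": -0.1},
  {"tx": 1.5, "ty": 0, "tz": 0, "rx": 0, "ry": 0, "rz": 0, "gripper": -0.1},
  {"tx": 0, "ty": 0, "tz": -4, "rx": 0, "ry": 0, "rz": 0, "gripper": -0.1},
  {"tx": 0, "ty": 0, "tz": -4, "rx": 0, "ry": 0, "rz": 0, "gripper": -1},
  {"tx": 0, "ty": 0, "tz": -2.5, "rx": 0, "ry": 0, "rz": 0, "gripper": -1},
  {"tx": 0, "ty": 0, "tz": 0, "rx": 0, "ry": 0, "rz": 0, "gripper": -1},
])

```text
clock: 8.7
eef_pos: [554.5, 58.6, 122.0]
tcp_rot: [3.135, -0.001, 1.491]
contact_force: [1.1, 0.3, -0.7]
opening: 0.001
```

Run:
```python
from h import *
np.set_printoptions(precision=1,suppress=True)
print(r.sense()['eef_pos'])
b,d=r.grab_frame('side');C=cloud('side',d)
for q in ['wedge','wedge_back','pad']:
    for o in r.place_of(q,'side')[:4]:
        v,u=map(int,o['location']);print(q,round(o['confidence'],2),u,v,C[v,u])
cv2.imwrite('pics/c4.png',cv2.resize(b[180:320,260:440],(720,560),interpolation=2)[...,::-1])
```

```text
[554.5  58.6 122. ]
wedge 0.96 237 258 [311.4 179.3  15. ]
wedge 0.93 316 179 [693.1 319.5  14. ]
wedge 0.6 324 383 [ 239.1 -255.8   18.2]
wedge_back 0.96 348 365 [ 303.3 -258.7   26.5]
wedge_back 0.7 253 243 [367.9 186.3  29.8]
wedge_back 0.7 297 169 [671.4 385.7  25.5]
wedge_back 0.58 350 250 [543.2  -0.2  33.3]
pad 0.64 368 264 [528.9 -81.   52.1]
```

View pics/c4.png

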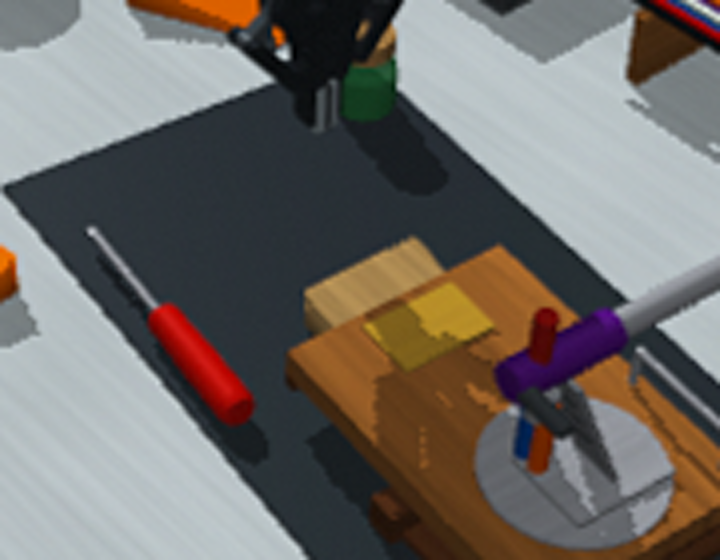

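Picture 6 shows the wedge straight and deep under the edge at (380,280), with the screwdriver, jar and torch undisturbed. Now I move to over the plate and press.

Emit:
move_arm([
  {"tx": -3, "ty": -0.3, "tz": 0, "rx": 0, "ry": 0, "rz": 0, "gripper": -1},
  {"tx": -3.5, "ty": -0.3, "tz": 0, "rx": 0, "ry": 0, "rz": 0, "gripper": -1},
  {"tx": -3.5, "ty": -0.3, "tz": 0, "rx": 0, "ry": 0, "rz": 0, "gripper": -1},
  {"tx": -3, "ty": -0.2, "tz": 0, "rx": 0, "ry": 0, "rz": 0, "gripper": -1},
  {"tx": 0, "ty": 0, "tz": 3, "rx": 0, "ry": 0, "rz": 0, "gripper": -1},
  {"tx": 0, "ty": 0, "tz": 2, "rx": 0, "ry": 0, "rz": 0, "gripper": -1},
  {"tx": 0, "ty": 0, "tz": 1, "rx": 0, "ry": 0, "rz": 0, "gripper": -1},
  {"tx": 0, "ty": 0, "tz": 0, "rx": 0, "ry": 0, "rz": 0, "gripper": -1},
])

```text
clock: 9.7
eef_pos: [528.9, -71.0, 56.2]
tcp_rot: [-3.137, -0.0, 1.49]
contact_force: [0.6, 0.4, 0.5]
opening: 0.001
```

Emit:
move_arm([
  {"tx": 0, "ty": 0, "tz": 0.2, "rx": 0, "ry": 0, "rz": 0, "gripper": -1},
  {"tx": 0, "ty": 0, "tz": 0.2, "rx": 0, "ry": 0, "rz": 0, "gripper": -1},
])

```text
clock: 9.9
eef_pos: [531.2, -71.2, 54.9]
tcp_rot: [3.14, 0.0, 1.49]
contact_force: [-0.4, -0.4, 0.2]
opening: 0.001
```

Emit:
move_arm([
  {"tx": 0, "ty": 0, "tz": 0.1, "rx": 0, "ry": 0, "rz": 0, "gripper": -1},
])

```text
clock: 10.0
eef_pos: [531.2, -71.2, 54.2]
tcp_rot: [3.14, 0.0, 1.49]
contact_force: [-3.4, 0.7, 15.4]
opening: 0.005
```

Emit:
move_arm([
  {"tx": 0, "ty": 0, "tz": 0.1, "rx": 0, "ry": 0, "rz": 0, "gripper": -1},
])

```text
clock: 10.1
eef_pos: [531.3, -71.2, 54.0]
tcp_rot: [3.14, -0.0, 1.49]
contact_force: [-7.0, 2.0, 27.0]
opening: 0.0
```

Emit:
move_arm([
  {"tx": 0, "ty": 0, "tz": -0.15, "rx": 0, "ry": 0, "rz": 0, "gripper": -1},
  {"tx": 0, "ty": 0, "tz": 0, "rx": 0, "ry": 0, "rz": 0, "gripper": -1},
])

```text
clock: 10.3
eef_pos: [531.1, -71.3, 54.6]
tcp_rot: [3.14, 0.0, 1.49]
contact_force: [0.3, 0.8, -0.8]
opening: -0.005
```

Emit:
move_arm([
  {"tx": 0, "ty": 0, "tz": 0.06, "rx": 0, "ry": 0, "rz": 0, "gripper": -1},
  {"tx": 0, "ty": 0, "tz": 0, "rx": 0, "ry": 0, "rz": 0, "gripper": -1},
  {"tx": 0, "ty": 0, "tz": 0, "rx": 0, "ry": 0, "rz": 0, "gripper": -1},
])

```text
clock: 10.6
eef_pos: [531.1, -71.3, 54.2]
tcp_rot: [3.14, -0.0, 1.49]
contact_force: [-2.9, 0.9, 12.3]
opening: -0.0
```

Emit:
move_arm([
  {"tx": 0, "ty": 0, "tz": -0.02, "rx": 0, "ry": 0, "rz": 0, "gripper": -1},
  {"tx": 0, "ty": 0, "tz": 0, "rx": 0, "ry": 0, "rz": 0, "gripper": -1},
  {"tx": 0, "ty": 0, "tz": 0, "rx": 0, "ry": 0, "rz": 0, "gripper": -1},
  {"tx": 0, "ty": 0, "tz": 0, "rx": 0, "ry": 0, "rz": 0, "gripper": -1},
  {"tx": 0, "ty": 0, "tz": 0, "rx": 0, "ry": 0, "rz": 0, "gripper": -1},
])

```text
clock: 11.1
eef_pos: [531.1, -71.3, 54.2]
tcp_rot: [3.14, -0.0, 1.49]
contact_force: [-2.0, 0.6, 9.6]
opening: 0.002
```

Run:
```python
from h import *
b,_=r.grab_frame('side')
cv2.imwrite('pics/c5.png',cv2.resize(b[160:320,250:450],(700,560),interpolation=2)[...,::-1])
s=r.sense();print(s['clock'],s['eef_pos'],s['contact_force'])
```

```text
11.15 [531.11912156 -71.29571737  54.23369884] [-1.69350816  0.78736831  9.36149135]
```

View pics/c5.png

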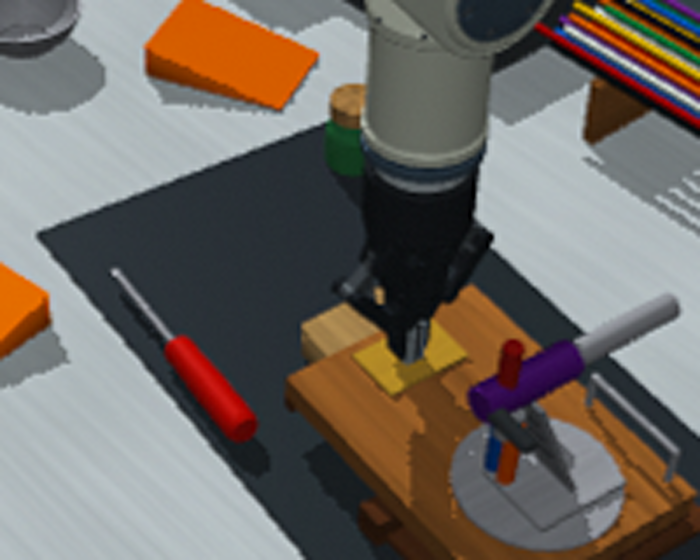

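Picture 7 shows the shut fingertips on the brass plate at (410,350), the wedge still in place at (335,330) and everything else where it was. The press holds at about 9.4 N.

```bash
python3 -c "
from rig import r
print(r.sign_off())"
```

```text
the job is handed in; nothing more can be done
None
```

I pushed the pale wedge thin end first under the board's raised edge until it jammed, then pressed the brass plate and handed in while still holding it down. The job took about 11 s of the 45 s allowed.

- **Wedge:** I pushed it with two half-open fingertips. It jammed about 74 mm in, with the push force rising to about 25 N.
- **Press:** I pressed with the fingers shut, near the middle of the plate. The first press overshot to about 27 N, above the 5 to 10 N you gave as firm. I eased off until contact was briefly lost, then pressed again and settled at about 9.4 N.
- **Steadiness:** At 27 N the fingertips sank only about 0.5 mm past first contact. At the final press they held at a height of 54.2 mm, so the board did not rock.
- **Last picture:** The wedge was still in place, and the screwdriver, jar and torch had not visibly moved.

The plate's contact height came out about 2 mm above the 52 mm I read from the cameras, which is within the calibration error. No check failed. The handing-in gave no verdict.

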